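# Fit the right tube adapter plate to the lab mixer

## Robot

A 6-joint arm with a two-finger parallel gripper is mounted at the origin on the work surface. World frame = base frame: x ahead of the robot, y to its left, z up, the work surface at z = 0. Lengths are in mm, angles in degrees, forces in N, time in s.
With the tool pointing down it reaches from about 325 to 925 mm from the base axis. Payload 3.1 kg.
Tool frame: the origin (TCP) lies at the very end of the fingers, on their centre line; the grasp point (between the pads) lies grasp_offset behind it (grasp_offset is the distance from the TCP to the grasp point, in mm); z points along the fingers, x is the direction in which the jaws open and shut, and the axes are right-handed (so a half turn about z gives the same grasp; the last joint's range is limited). The gripper opens to 85 mm and grips with 20 to 120 N. Pads are 22 mm wide; open, the fingers measure 114 mm over their backs; the gripper's body (76 mm by 85 mm) begins 54 mm behind the grasp point. The pads swing forward as they close: fully open they stand 13 mm farther back than shut.
Start: joints at [68.457, 12.427, 92.441, -0, 75.132, -6.429], TCP at [162.95, 603.396, 231.3] pointing down, gripper open.
Joint ranges: [-157.48, 157.48], [-44.54, 120.13], [17.64, 146.25], [-64.5, 244.5], [7.68, 150.69], [-147.95, 147.95]. Speed limits (degrees/s): [159.86, 159.86, 180, 180, 180, 180].

## Interface

Orientations are given as [roll, pitch, yaw] about the fixed x, y, z axes, in that order (R = Rz(yaw) Ry(pitch) Rx(roll)).
In Python, from station import * gives the robot as it stands. Calls block until the motion is done:
- goto(position, orientation): joint-space move of the TCP to a pose.
- move_l(position, attitude=None, speed=150): straight line of the TCP; attitude=None keeps the orientation; speed is the mean speed in mm/s.
- move_j(angles): joint-space move.
- grip(opening, squeeze=None): finger opening in mm; squeeze is the grip in N (None keeps the last); returns when the fingers have stopped.
- wait(seconds).
- solve_ik(position, orientation): joint angles nearest the present ones, or None.
- get_obs(): the state.
- get_image(name): name is "side" or "top" or "wrist"; returns the picture (400x640x3 uint8, red, green, blue); there is no depth.
- get_calibration(name): a dict with "fx", "fy", "cx", "cy" (pixels), "D" ([k1, k2, p1, p2, k3] as OpenCV has them; the pictures are not rectified), "R" (3x3) and "t" (3): a world point X has camera coordinates R X + t; the wrist camera has in their place "mount" (4x4, takes a point from camera to tool coordinates, whose origin is the TCP and whose axes are the tool frame's). Camera axes: x right, y down, z forward; pixel columns grow to the right and rows downward; lengths in mm; the calibration is good to about 2 mm. A picture is of the moment at which its call begins: read the wrist's pose just before it. get_calibration takes no time and is no camera call.
A pose or a line that the arm cannot do raises Unreachable and nothing moves.
- sign_off(): hands the job in, once; it reports no verdict.
Trained networks look in the newest picture that a camera, given by its name, has taken for a name from the list of things; names that differ only in an ending like _2 or _b are one class to them, and where a whole thing is asked for, a point or a joint stands for the part that bears it (a point fixed in the world has none). Each returns a list of dicts, best first, with "score" (0 to 1); they miss things now and then, are a little off and sometimes report something else, mostly with a low value. They report only what shows in the picture. A call takes as long as a camera call. They do not tell look-alikes from the thing itself.
- spot_in(name, camera): "extent" ([centre column, centre row, width, height] in pixels, round what is visible of it).
- regions_of(name, camera): "region" (400x640 bool, what is visible of it) and "extent" ([centre column, centre row, width, height] in pixels, round what is visible of it).
The state is a dict: "t": time; "joint_pos": joint angles; "qvel": joint speeds; "effort": joint torques, N m; "tcp_pos": TCP position; "ee_rot": TCP orientation; "wrist_force": force on the tool from outside, world axes, zero at the start; "moment": the same for the moment, N m; "grip_width": finger opening in mm.
Only numpy, scipy, OpenCV 4.12 (cv2) and the standard library are available. Lean on these libraries where they do the work, as an engineer would, in place of code of your own. Each camera call takes 0.05 s, during which the arm holds its last target. There are 200 camera calls.

## Task

Fit the matching tube adapter plate on the mixer in front of you: the two plates standing in the white rack look alike, but only one has its locating holes at the spacing of this mixer's two pins, and trying them on will tell; the right one drops over both pins and lies fully home, flat on the carriage. They stand on edge in the rack and must lie flat on the mixer, so you have to change your grip from top edge to sides: the dark 45-degree steel rest is there to lean a plate on meanwhile. The plate that does not fit stays in the rack or goes down on the bench (not on the mixer); leave everything else on the bench where it stands.

Things in the scene. Friction and masses are not known exactly. Their poses are not given: they have to be found in the camera images.
- plate_a_center (a point): one adapter plate, aluminium, 100 (z) x 64 (x) x 10 mm (y), 0.15 kg; this point is its centre. Rows of 7 mm tube holes, and on the long centre line two 10 mm through holes for pins, symmetric, 60 mm apart on one plate, 74 mm on the other (names do not tell). Either face up will do. Starts upright on a short edge in the rack, z up, top 104 mm above the bench, y as the rack's y
- plate_b_center (a point): other adapter plate, aluminium, 100 (z) x 64 (x) x 10 mm (y), 0.15 kg; this point is its centre. Rows of 7 mm tube holes, and on the long centre line two 10 mm through holes for pins, symmetric, 60 mm apart on one plate, 74 mm on the other (names do not tell). Either face up will do. Starts upright on a short edge in the rack, z up, top 104 mm above the bench, y as the rack's y
- mixer: benchtop mixer to be fitted, fixed, in front of the robot: white housing 170 (x) x 190 (y) x 72 mm, panel on its -x side; origin under its centre, z up. On top, an aluminium carriage 44 (x) x 100 (y) x 12 mm on a neck, with two dowel pins. A like mixer with other pins stands unused at the bench's left end
- mixer_seat (a point): centre of the mixer's carriage top, 100 mm above the bench, axes as the mixer. Its two pins stand on the line through it along y, equally far either side: 8 mm thick, 10 mm high, top 4 mm tapered; some days 60 mm apart, some days 74 mm (two models of mixer). A plate that does not fit rests on the pins, about 10 mm too high
- rack: white plate rack, fixed, 84 (x) x 124 mm (y); origin under its centre, z up. Floor 4 mm thick; walls at +x and -x 90 mm high, 72 mm apart, with ribs up to 49 mm that keep plates upright with 1.5 mm play. The plates stand at y -37.5 and +37.5 mm; the y ends are open: take a plate from above across its 10 mm thickness and lift it straight up 100 mm
- rest: angled rest of dark bent steel sheet, fixed, 60 (x) x 110 mm (y), origin on the bench, z up. Its slope, 40 mm wide (x) and 62 mm long, rises at 45 degrees towards its own -y, so it faces up and to +y; at its foot a lip square to the slope, 8 mm high, stops a plate. The bench beyond the rest (x about 0.68, y about -0.01 m) is clear for laying a plate down
- rest_foot (a point): the rest's corner between slope and lip, mid-width, 16 mm above the bench, axes as the rest. A plate leaned there with its short edge on the lip sticks out 38 mm past the slope's top end and 12 mm at either side: fingers on its top edge clear the rest, and its 64 mm width can be gripped from both sides with the tool square to the slope
- bottle_big: glass bottle with blue cap, 70 mm across, 140 mm high, at the back. A loose bystander, to be left alone. Origin: centre of its underside, z up
- bottle_small: glass bottle with blue cap, 56 mm across, 105 mm high, at the back. A loose bystander, to be left alone. Origin: centre of its underside, z up
- beaker: glass beaker, 76 mm across, 95 mm high, near the robot. A loose bystander, to be left alone. Origin: centre of its underside, z up
- tip_box: pipette-tip box, 80 x 118 x 60 mm, near the robot. A loose bystander, to be left alone. Origin: centre of its underside, z up
- tube_rack: pink tube rack, 76 x 164 x 54 mm, at the back right. A loose bystander, to be left alone. Origin: centre of its underside, z up
- jar: small jar, 52 mm across, 60 mm high, behind the mixer. A loose bystander, to be left alone. Origin: centre of its underside, z up
Mind the look-alikes: they are no part of the job. Leave any pink or turquoise look-alike of the part that bears plate_b_center alone.

How it is judged (in metres and radians):
At the end, for the whole second after the job is handed in: The matching plate lies on the carriage of the mixer in front: underside within 2.5 mm of the carriage, centred within 4 mm, level within 0.05 rad, length along the pins within 0.1 rad. The other plate is in the rack, on the rest or on the bench, not touching the mixer, below 90 mm. Both at rest (((z of plate_a_center in the frame of mixer_seat between 0.003 and 0.0075 m and horizontal distance between plate_a_center and mixer_seat below 0.004 m and angle between the y axis of plate_a_center and the z axis of mixer_seat, either way round below 0.05 rad and angle between the z axis of plate_a_center and the y axis of mixer_seat, either way round below 0.1 rad and height (world z) of plate_b_center between -0.01 and 0.09 m and contact force between plate_b and mixer below 0.1 N) or (z of plate_b_center in the frame of mixer_seat between 0.003 and 0.0075 m and horizontal distance between plate_b_center and mixer_seat below 0.004 m and angle between the y axis of plate_b_center and the z axis of mixer_seat, either way round below 0.05 rad and angle between the z axis of plate_b_center and the y axis of mixer_seat, either way round below 0.1 rad and height (world z) of plate_a_center between -0.01 and 0.09 m and contact force between plate_a and mixer below 0.1 N)) and linear speed of each of plate_a, plate_b below 0.02 m/s).
It fails at once if a bottle, jar, beaker, tube rack or tip box is shifted by more than 30 mm (distance of any of bottle_big, bottle_small, beaker, tip_box, tube_rack, jar from where it was at the start of the episode above 0.03 m).
It also fails if it takes over 72 s, if anything falls off the work surface, if the arm or the gripper's body presses on something with over 40 N, if the wrist force passes 120 N, or if a joint passes its speed limit or range.

## Working session

There is one attempt and no reset: what is moved stays moved. The work goes in short steps, each a Python script; the robot and the scene stay as the last script left them, time stands still between calls to the robot, and variables do not carry over. Pictures are saved under pics/ and viewed, about 8 in all and at most 12, crops included, and the job is handed in when it is done.

```bash
mkdir -p pics; ls; python3 - <<'E'
from station import *
import cv2, numpy as np
for n in ("side","top","wrist"):
    im=get_image(n); cv2.imwrite(f"pics/{n}0.png",im[:,:,::-1]); c=get_calibration(n); print(n,{k:np.round(v,3).tolist() for k,v in c.items()})
o=get_obs(); print({k:np.round(v,2).tolist() for k,v in o.items()})
try: print(grasp_offset)
except Exception as e: print(e)
E
```

```text
pics
side {'fx': 387.457, 'fy': 387.457, 'cx': 320.397, 'cy': 196.929, 'D': [-0.098, 0.0, 0.0, 0.0, 0.0], 'R': [[0.969, -0.245, 0.016], [-0.146, -0.63, -0.763], [0.197, 0.737, -0.646]], 't': [-529.799, 134.086, 1059.681]}
top {'fx': 389.63, 'fy': 389.63, 'cx': 315.504, 'cy': 205.142, 'D': [0.002, 0.0, 0.0, 0.0, 0.0], 'R': [[0.093, -0.996, 0.006], [-0.975, -0.092, -0.201], [0.201, 0.013, -0.979]], 't': [-99.726, 563.352, 1074.775]}
wrist {'fx': 340.077, 'fy': 340.077, 'cx': 318.784, 'cy': 199.627, 'D': [-0.06, 0.0, 0.0, 0.0, 0.0], 'mount': [[1.0, 0.001, -0.0, -0.814], [-0.001, 0.944, 0.33, -84.914], [0.001, -0.33, 0.944, -141.791], [0.0, 0.0, 0.0, 1.0]]}
{'t': 0.15, 'joint_pos': [68.46, 12.46, 92.51, -0.0, 75.13, -6.43], 'qvel': [-0.09, -0.15, -0.25, 0.09, -0.04, 0.03], 'effort': [-0.0, -39.74, -30.44, -0.0, 0.01, -0.0], 'tcp_pos': [162.69, 602.78, 230.26], 'ee_rot': [-179.99, 0.11, 74.89], 'wrist_force': [-0.01, 0.37, -0.31], 'moment': [-0.03, -0.0, -0.0], 'grip_width': 85.43}
18.700000000000003
```

View pics/top0.png

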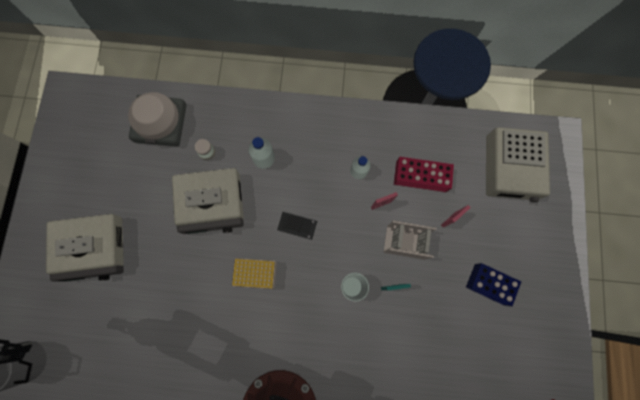

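View pics/side0.png

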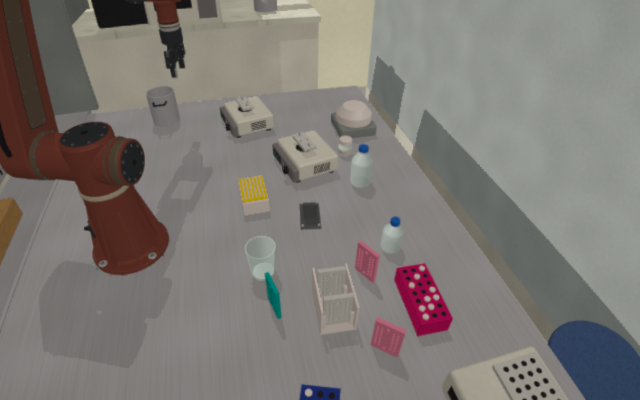

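```bash
cat > h.py <<'E'
from station import *
import cv2, numpy as np
from scipy.spatial.transform import Rotation as Ro
from scipy.optimize import least_squares
def rot(rpy): return Ro.from_euler('xyz',rpy,degrees=True).as_matrix()
def cam(name,obs=None):
    c=get_calibration(name); K=np.array([[c['fx'],0,c['cx']],[0,c['fy'],c['cy']],[0,0,1]]); D=np.array(c['D'],float)
    if 'mount' in c:
        M=np.array(c['mount']); Rt=rot(obs['ee_rot']); Rc=Rt@M[:3,:3]; tc=Rt@M[:3,3]+np.array(obs['tcp_pos'])
        return K,D,Rc.T,-Rc.T@tc
    return K,D,np.array(c['R']),np.array(c['t'])
def proj(C,X):
    K,D,R,t=C; return cv2.projectPoints(np.array(X,float).reshape(-1,1,3),cv2.Rodrigues(R)[0],t,K,D)[0][:,0]
def unproj(C,uv,z):
    K,D,R,t=C; p=cv2.undistortPoints(np.array(uv,float).reshape(-1,1,2),K,D)[:,0]
    d=np.c_[p,np.ones(len(p))]@R; o=-R.T@t
    return o+d*((z-o[2])/d[:,2])[:,None]
def snap(name,fn):
    o=get_obs(); im=get_image(name); cv2.imwrite(fn,im[:,:,::-1]); return o,im
E
python3 - <<'E'
from h import *
C=cam('top')
for n,z in dict(mixer=72,rest=30,rack=50,plate_a_center=100,tip_box=60,beaker=50,jar=30,bottle_small=50,bottle_big=70,tube_rack=54).items():
    get_image('top') if n=='mixer' else 0
    for d in spot_in(n,'top')[:4]:
        e=d['extent']; print(n,round(d['score'],2),np.round(e).tolist(),unproj(C,e[:2],z)[0].round().tolist())
for p,z in [((297,225),30),((410,239),90),((385,201),50),((457,216),50),((396,287),50)]: print(p,unproj(C,p,z)[0].round())
E
```

```text
mixer 0.76 [205.0, 200.0, 73.0, 65.0] [551.0, 271.0, 72.0]
mixer 0.48 [424.0, 242.0, 15.0, 27.0] [490.0, -361.0, 72.0]
rest 0.44 [412.0, 241.0, 54.0, 44.0] [495.0, -337.0, 30.0]
plate_a_center 0.8 [423.0, 240.0, 18.0, 28.0] [492.0, -350.0, 100.0]
tip_box 0.77 [258.0, 273.0, 43.0, 32.0] [360.0, 96.0, 60.0]
beaker 0.62 [353.0, 288.0, 31.0, 26.0] [345.0, -174.0, 50.0]
jar 0.65 [205.0, 150.0, 21.0, 24.0] [717.0, 306.0, 30.0]
jar 0.3 [360.0, 170.0, 23.0, 22.0] [698.0, -170.0, 30.0]
bottle_small 0.94 [361.0, 167.0, 22.0, 21.0] [699.0, -170.0, 50.0]
bottle_big 0.77 [261.0, 155.0, 22.0, 35.0] [704.0, 126.0, 70.0]
tube_rack 0.69 [426.0, 175.0, 58.0, 36.0] [692.0, -363.0, 54.0]
tube_rack 0.23 [297.0, 225.0, 35.0, 28.0] [509.0, 1.0, 54.0]
(297, 225) [511.   3.  30.]
(410, 239) [ 493. -317.   90.]
(385, 201) [ 603. -248.   50.]
(457, 216) [ 578. -460.   50.]
(396, 287) [ 359. -293.   50.]
```

```bash
python3 - <<'E'
from h import *
import json
def go(p,r):
    goto(p,r); wait(0.3)
def shot(n):
    o,_=snap('wrist',f'pics/{n}.png'); json.dump({k:np.array(o[k]).tolist() for k in('tcp_pos','ee_rot')},open(f'pics/{n}.json','w')); print(n,np.round(o['tcp_pos'],1),np.round(o['ee_rot'],1),round(o['t'],1))
go([520,262,230],[180,0,90]); shot('mix')
go([480,10,200],[180,0,90]); shot('rest')
go([470,-335,230],[180,0,90]); shot('rack')
E
python3 - <<'E'
import cv2,numpy as np
a=[cv2.imread(f'pics/{n}.png') for n in('mix','rest','rack')]
b=[cv2.resize(x[20:380,120:520],None,fx=1,fy=1) for x in a]
cv2.imwrite('pics/m1.png',cv2.resize(a[0][60:360,140:540],(800,600),interpolation=cv2.INTER_CUBIC))
cv2.imwrite('pics/m2.png',cv2.resize(a[1][60:360,140:540],(800,600),interpolation=cv2.INTER_CUBIC))
cv2.imwrite('pics/m3.png',cv2.resize(a[2][60:360,140:540],(800,600),interpolation=cv2.INTER_CUBIC))
E
```

```text
mix [519.7 262.6 230. ] [-180.    -0.    90.1] 2.8
rest [480.3  10.8 200.1] [180.   -0.   90.1] 4.2
rack [ 470.4 -334.1  230. ] [180.   -0.   90.1] 5.8
```

View pics/m1.png

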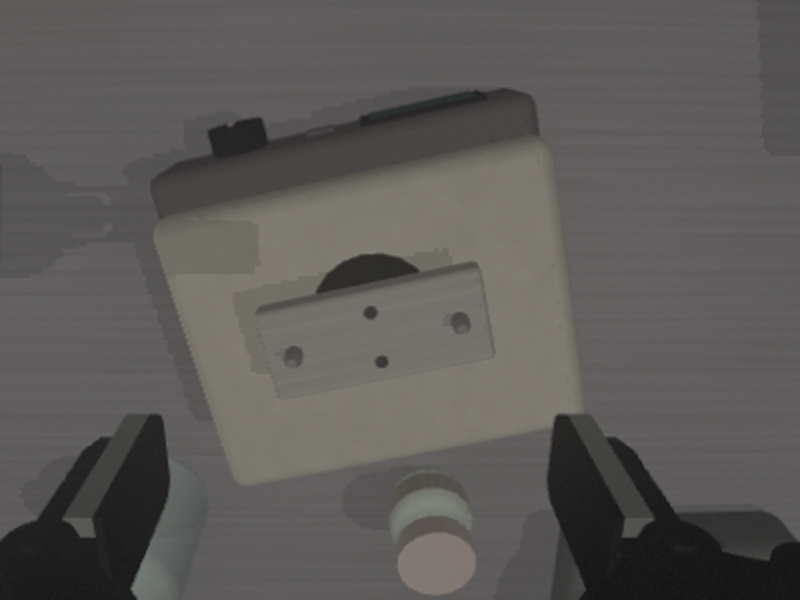

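View pics/m2.png

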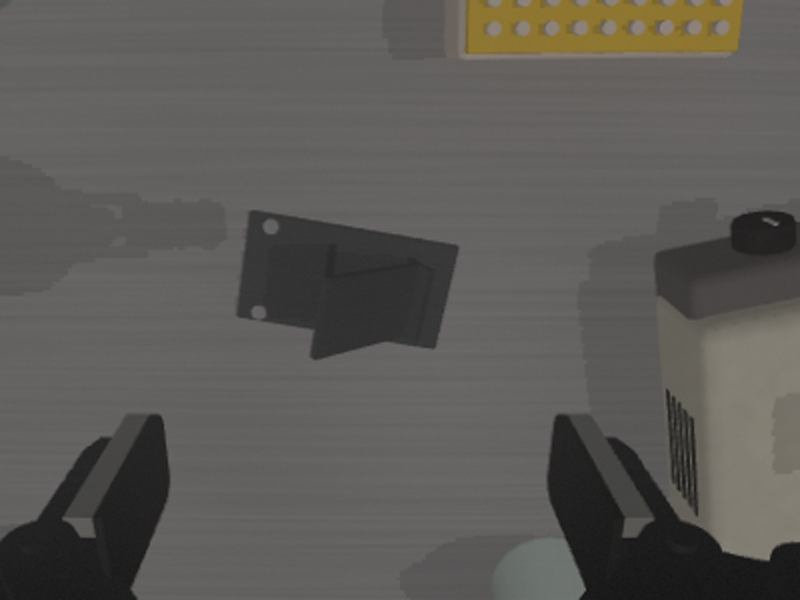

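View pics/m3.png

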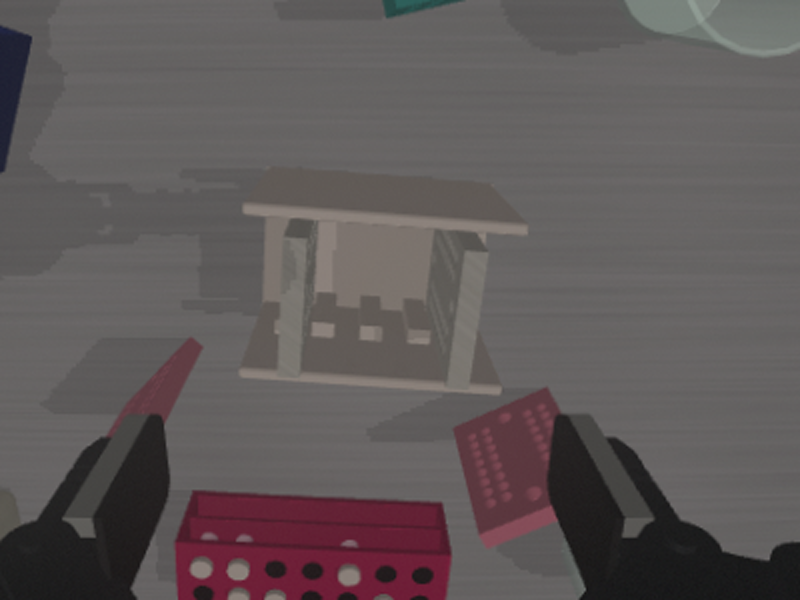

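```bash
python3 - <<'E'
import cv2,numpy as np
def crop(n,x,y,w,h,s,out):
    a=cv2.imread(f'pics/{n}.png')[y:y+h,x:x+w].astype(float)
    lo,hi=np.percentile(a,1),np.percentile(a,99); a=np.clip((a-lo)/(hi-lo),0,1)**.6*255
    cv2.imwrite(out,cv2.resize(a.astype(np.uint8),None,fx=s,fy=s,interpolation=cv2.INTER_CUBIC))
crop('rest',250,155,130,96,6,'pics/z_rest.png')
crop('rack',255,135,155,125,5,'pics/z_rack.png')
E
```

```text
(no output)
```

View pics/z_rest.png

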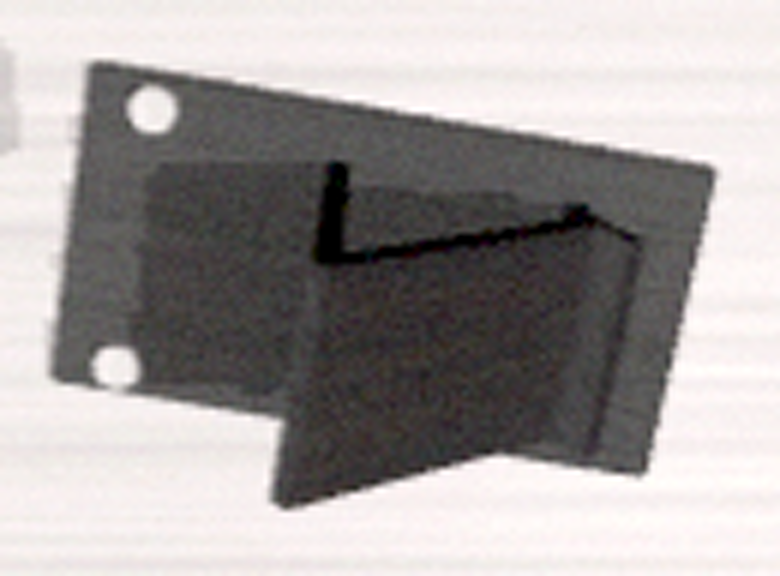

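View pics/z_rack.png

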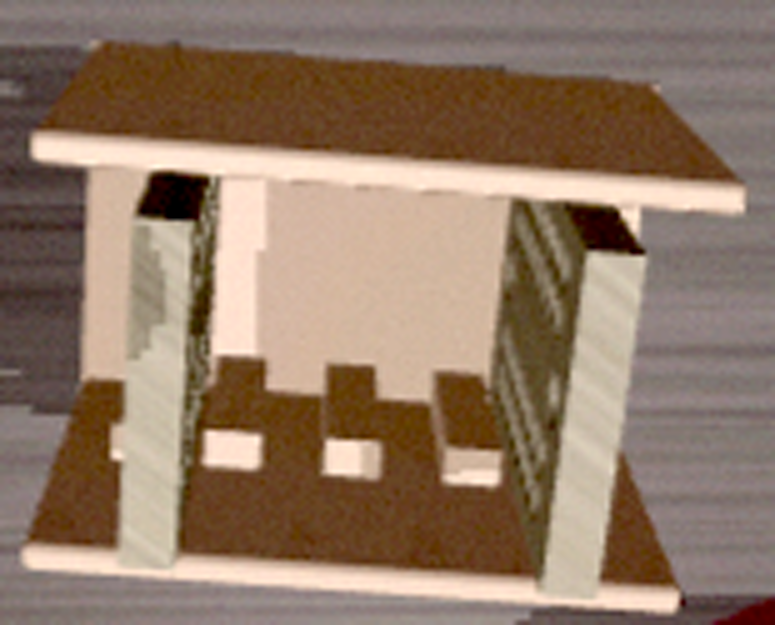

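```bash
cat > fit.py <<'E'
from h import *
import json
def P(n): return cam('wrist',json.load(open(f'pics/{n}.json')))
def fit(C,uv,L,x0,free=0):
    uv=np.array(uv,float);L=np.array(L,float)
    def W(p):
        c,s=np.cos(p[2]),np.sin(p[2]); R=np.array([[c,-s,0],[s,c,0],[0,0,1]]); return L@R.T+[p[0],p[1],0]
    r=least_squares(lambda p:(proj(C,W(p))-uv).ravel(),x0,x_scale=[10,10,.1])
    return r.x[:2],np.degrees(r.x[2]),(r.fun.reshape(-1,2)).round(1).tolist()
z=lambda o,s,pts:(np.array(pts,float)+.5)/s-.5+np.array(o)
if __name__=='__main__':
    C=P('mix'); m=z((140,60),2,[(257,309),(478,264),(494,352),(278,399)])
    print('carriage',fit(C,m,[(-22,-50,100),(-22,50,100),(22,50,100),(22,-50,100)],[550,260,-.1]))
    for zz in(110,):
        q=unproj(C,z((140,60),2,[(292,350),(459,317)]),zz); print('pins',q.round(1).tolist(),q.mean(0),np.linalg.norm(q[1]-q[0]),np.degrees(np.arctan2(-(q[1]-q[0])[0],(q[1]-q[0])[1])))
    C=P('rest'); b=z((250,155),6,[(90,62),(715,170),(643,474),(52,380)])
    r=fit(C,b,[(-30,-55,2),(-30,55,2),(30,55,2),(30,-55,2)],[510,0,-.1]); print('rest',r)
    a=np.radians(r[1]);ex=np.array([np.cos(a),np.sin(a)]);ey=np.array([-np.sin(a),np.cos(a)])
    for pt,zz in[((328,262),60),((285,505),60),((590,212),21.7),((637,240),2),((590,455),2),((328,165),2),((585,222),16)]:
        d=unproj(C,z((250,155),6,[pt]),zz)[0][:2]-r[0]; print(pt,zz,'local',(d@ex).round(1),(d@ey).round(1))
    C=P('rack'); o=(255,135)
    print('rack',fit(C,z(o,5,[(32,133),(745,185),(28,570),(680,608),(35,160),(745,212)]),[(-42,-62,90),(-42,62,90),(42,-62,90),(42,62,90),(-36,-62,90),(-36,62,90)],[490,-320,0]))
    for n,pp in dict(L=[(137,218),(193,222),(178,567),(120,565)],R=[(585,250),(643,255),(597,597),(540,592)]).items():
        print(n,fit(C,z(o,5,pp),[(-32,-5,104),(-32,5,104),(32,5,104),(32,-5,104)],[490,-320,0]))
E
python3 fit.py
```

```text
carriage (array([553.80230429, 269.39746299]), np.float64(12.782482678017498), [[-2.8, 0.6], [1.5, -1.1], [1.4, 1.2], [-0.1, -0.3]])
pins [[557.5, 233.8, 110.0], [542.2, 303.7, 110.0]] [549.86391425 268.74353218 110.        ] 71.59220331603817 12.311552690587467
rest (array([514.97466847,   3.14128788]), np.float64(-9.786311433426292), [[-0.3, -0.2], [0.5, -0.4], [0.4, 0.6], [-0.6, 0.2]])
(328, 262) 60 local -21.3 -9.7
(285, 505) 60 local 18.6 -10.0
(590, 212) 21.7 local -24.1 31.9
(637, 240) 2 local -14.6 43.9
(590, 455) 2 local 27.3 44.1
(328, 165) 2 local -18.7 -11.7
(585, 222) 16 local -20.5 32.3
rack (array([ 494.65195244, -325.59703988]), np.float64(-3.9207076907980016), [[-0.8, -0.9], [1.8, -1.0], [-1.3, 0.5], [0.9, 1.3], [-1.5, 0.6], [0.8, 0.3]])
L (array([ 492.15097504, -362.76885968]), np.float64(-4.140788886153518), [[-0.5, -0.4], [0.5, -0.3], [-0.1, 0.6], [0.1, 0.3]])
R (array([ 497.50789411, -288.84717907]), np.float64(-3.8300685026421677), [[-0.2, -0.2], [0.3, -0.4], [-0.1, 0.2], [0.1, 0.5]])
```

```bash
cat >> h.py <<'E'
def rpy(x,y,z): return Ro.from_matrix(np.c_[x,y,z]).as_euler('xyz',degrees=True).tolist()
E
python3 - <<'E'
from h import *
a=np.radians(26);c,s=np.cos(a),np.sin(a)
goto([492,-404,175],rpy((-1,0,0),(0,c,s),(0,s,-c))); wait(.3)
o,im=snap('wrist','pics/face.png'); print(np.round(o['tcp_pos']),np.round(o['ee_rot']),o['t'])
a=im[60:330,180:460,::-1].astype(float); a=np.clip(a/np.percentile(a,99),0,1)**.7*255
cv2.imwrite('pics/facez.png',cv2.resize(a.astype(np.uint8),None,fx=2.2,fy=2.2,interpolation=cv2.INTER_CUBIC))
E
```

```text
[ 492. -404.  175.] [ 154.   -0. -180.] 9.8833
```

View pics/facez.png

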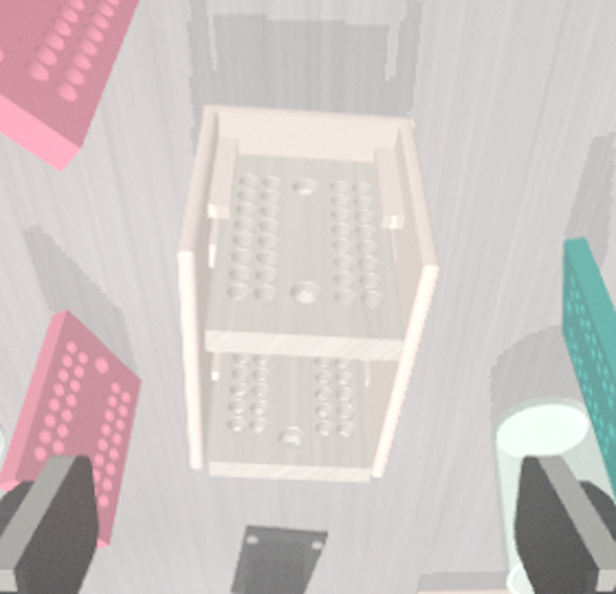

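```bash
cat > geo.py <<'E'
from h import *
a=np.radians(-9.8); ex=np.array([np.cos(a),np.sin(a),0]); ey=np.array([-np.sin(a),np.cos(a),0]); ez=np.array([0,0,1.])
n=(ey+ez)/2**.5; u=(-ey+ez)/2**.5
rc=np.array([515.,3.1,0]); foot=rc-.9*ex+33.3*ey+16*ez
MY=12.5
E
python3 - <<'E'
from geo import *
print('foot',foot)
def t(name,p,x,z):
    y=np.cross(z,x); r=rpy(x,y,z); q=solve_ik(np.array(p).tolist(),r); print(name,np.round(p),np.round(r),None if q is None else np.round(q))
for s in(1,-1):
    for h in(230,83): 
        b=np.radians(86); t(f'pick{s} {h}',[497,-288.5,h],s*np.array([np.cos(b),np.sin(b),0]),-ez)
    for k in(5,60,120): t(f'lean{s} {k}',foot+77*u+k*n,s*n,-u)
    for k in(-17,60,130): t(f'grip{s} {k}',foot+50*u+k*n,s*ex,-n)
    b=np.radians(MY)
    for h in(250,88): t(f'place{s} {h}',[552,269,h],s*np.array([np.cos(b),np.sin(b),0]),-ez)
E
```

```text
foot [519.78110921  36.06727157  16.        ]
pick1 230 [ 497. -288.  230.] [180.   0.  86.] [ -37.    6.   99.    0.   74. -123.]
pick1 83 [ 497. -288.   83.] [180.   0.  86.] [ -37.   16.  105.    0.   59. -123.]
lean1 5 [511. -14.  74.] [180. -45.  80.] [ -33.   21.  113.   43.   73. -136.]
lean1 60 [518.  24. 113.] [180. -45.  80.] [ -29.   16.  114.   44.   74. -131.]
lean1 120 [525.  66. 155.] [180. -45.  80.] [ -25.   11.  114.   45.   75. -125.]
grip1 -17 [512. -11.  39.] [135.   0. -10.] [ 13.  30. 105. -43.  73.  47.]
grip1 60 [521.  43.  94.] [135.   0. -10.] [ 18.  27. 101. -39.  80.  45.]
grip1 130 [529.  92. 143.] [135.   0. -10.] [ 22.  26.  96. -37.  87.  44.]
place1 250 [552 269 250] [180.   0.  12.] [19. 10. 93. -0. 77.  7.]
place1 88 [552 269  88] [180.   0.  12.] [ 19.  20. 100.  -0.  60.   7.]
pick-1 230 [ 497. -288.  230.] [-180.    0.  -94.] [-37.   6.  99.   0.  74.  57.]
pick-1 83 [ 497. -288.   83.] [-180.    0.  -94.] [-37.  16. 105.   0.  59.  57.]
lean-1 5 [511. -14.  74.] [-180.   45. -100.] [-33.  21. 113.  43.  73.  44.]
lean-1 60 [518.  24. 113.] [-180.   45. -100.] [-29.  16. 114.  44.  74.  49.]
lean-1 120 [525.  66. 155.] [-180.   45. -100.] [-25.  11. 114.  45.  75.  55.]
grip-1 -17 [512. -11.  39.] [-135.    0.  170.] [  13.   30.  105.  -43.   73. -133.]
grip-1 60 [521.  43.  94.] [-135.    0.  170.] [  18.   27.  101.  -39.   80. -135.]
grip-1 130 [529.  92. 143.] [-135.    0.  170.] [  22.   26.   96.  -37.   87. -136.]
place-1 250 [552 269 250] [-180.    0. -168.] None
place-1 88 [552 269  88] [-180.    0. -168.] None
```

```bash
python3 - <<'E'
from geo import *
def st(m):
    o=get_obs(); print(m,round(o['t'],1),np.round(o['tcp_pos'],1),'F',np.round(o['wrist_force'],1),'w',round(o['grip_width'],1)); return o
b=np.radians(86); x=-np.array([np.cos(b),np.sin(b),0]); r=rpy(x,np.cross(-ez,x),-ez)
p=[497,-288.6]
goto(p+[230],r); grip(40,60)
move_l(p+[120],r,200); move_l(p+[80],r,80); st('at')
grip(5,60); o=st('grip')
if not 8<o['grip_width']<12: raise SystemExit('no grip')
move_l(p+[205],r,120); st('lift')
r2=rpy(-n,np.cross(-u,-n),-u)
goto((foot+84*u+110*n).tolist(),r2); st('standoff')
move_l((foot+81*u+25*n).tolist(),r2,150); wait(.2); st('near')
o=snap('wrist','pics/lean1.png')
E
```

```text
at 12.9 [ 496.8 -288.5   79.5] F [ 0.4 -0.1  0.7] w 40.3
grip 13.3 [ 497.6 -288.9   80.8] F [-0.1  0.   1.7] w 8.7
lift 14.4 [ 496.3 -288.1  203.7] F [-0.5  0.2 -2.1] w 8.7
standoff 15.7 [523.6  53.4 153.4] F [ 0.5  1.2 -1.8] w 8.4
near 16.6 [513.5  -2.7  91.8] F [-0.2  0.6 -0.9] w 8.7
```

```bash
python3 - <<'E'
from geo import *
r2=rpy(-n,np.cross(-u,-n),-u)
def st(m):
    o=get_obs(); f=np.array(o['wrist_force']); d=np.array(o['tcp_pos'])-foot
    print(m,round(o['t'],1),'u',round(d@u,1),'n',round(d@n,1),'x',round(d@ex,1),'Fu',round(f@u,1),'Fn',round(f@n,1),'w',round(o['grip_width'],1)); return f
f0=st('0')
for k in(12,8,6,5,4,3,2):
    move_l((foot+81*u+k*n).tolist(),r2,60); f=st(k)
    if (f-f0)@n>4: break
for h in(79,78,77,76,75,74,73,72):
    move_l((foot+h*u+k*n).tolist(),r2,40); f=st(('u',h))
    if (f-f0)@u>5: break
snap('wrist','pics/lean2.png')
E
```

```text
0 16.7 u 81.2 n 25.8 x 0.3 Fu -1.5 Fn -1.7 w 8.7
12 17.1 u 80.8 n 11.6 x -0.2 Fu -1.0 Fn -1.3 w 8.7
8 17.3 u 81.0 n 7.8 x -0.1 Fu -0.6 Fn -1.3 w 9.0
6 17.6 u 81.1 n 6.2 x 0.2 Fu -1.9 Fn -0.6 w 8.6
5 17.8 u 81.1 n 6.0 x 0.1 Fu -0.0 Fn 3.6 w 8.8
('u', 79) 18.1 u 79.1 n 5.9 x 0.4 Fu 0.8 Fn 6.0 w 8.8
('u', 78) 18.3 u 78.3 n 5.9 x 0.5 Fu 0.8 Fn 6.2 w 8.6
('u', 77) 18.6 u 77.4 n 6.0 x 0.5 Fu 1.2 Fn 6.7 w 9.1
('u', 76) 18.8 u 76.4 n 6.0 x 0.6 Fu 1.8 Fn 6.7 w 8.6
('u', 75) 19.1 u 75.5 n 6.0 x 0.6 Fu 2.7 Fn 7.0 w 8.6
('u', 74) 19.3 u 75.5 n 6.0 x 0.7 Fu 7.3 Fn 6.7 w 8.7
```

```bash
python3 - <<'E'
from geo import *
import json
def shot(nm):
    wait(.4); o,_=snap('wrist',f'pics/{nm}.png'); json.dump({k:np.array(o[k]).tolist() for k in('tcp_pos','ee_rot')},open(f'pics/{nm}.json','w')); print(nm,np.round(o['tcp_pos'],1),np.round(o['ee_rot'],1),round(o['t'],1))
r2=rpy(-n,np.cross(-u,-n),-u)
grip(30); wait(.2)
move_l((foot+150*u+5*n).tolist(),r2,150)
move_l((foot+150*u+80*n).tolist(),r2,200)
b=np.radians(MY);x=np.array([np.cos(b),np.sin(b),0])
goto([552,269,230],rpy(x,np.cross(-ez,x),-ez)); grip(85)
move_l([552,269,200]); shot('mixv')
r3=rpy(ex,np.cross(-n,ex),-n)
goto((foot+50*u+200*n).tolist(),r3); move_l((foot+50*u+111*n).tolist(),r3,150); shot('platev')
for nm in('mixv','platev'):
    a=cv2.imread(f'pics/{nm}.png')[40:300,150:490].astype(float); a=np.clip(a/np.percentile(a,99),0,1)**.7*255
    cv2.imwrite(f'pics/{nm}z.png',cv2.resize(a.astype(np.uint8),None,fx=2.3,fy=2.3,interpolation=cv2.INTER_CUBIC))
E
```

```text
mixv [552.4 269.1 200.7] [-1.80e+02 -1.00e-01  1.25e+01] 23.6
platev [527.4  79.  130.1] [135.   -0.   -9.8] 25.4
```

View pics/mixvz.png

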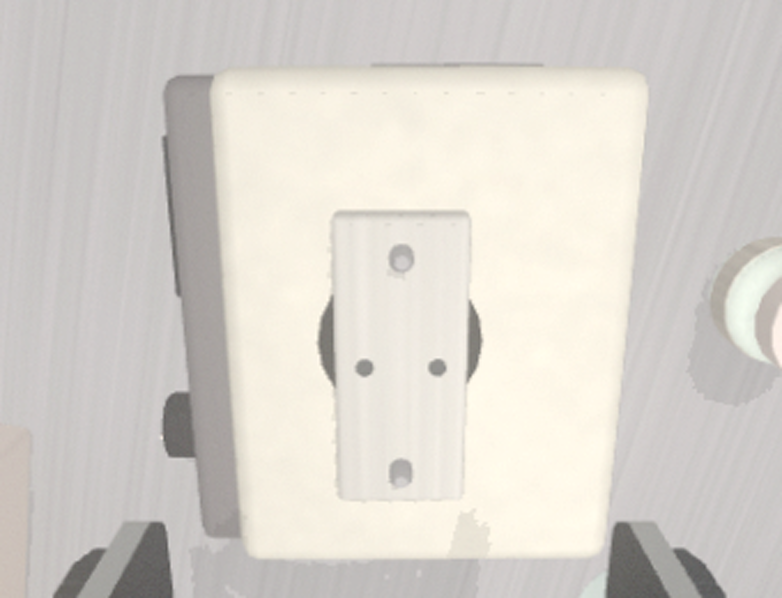

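View pics/platevz.png

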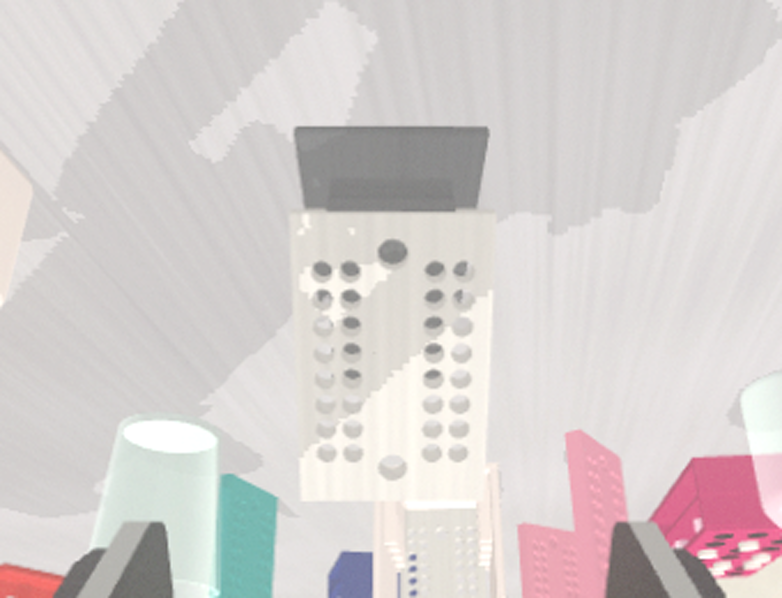

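```bash
cat > tf.py <<'E'
from fit import *
C=cam('wrist',dict(ee_rot=[0,0,0],tcp_pos=[0,0,0]))
def T(pts,D): return unproj(C,z((150,40),2.3,pts),D).round(1)[:,:2].tolist()
print('carr corners',T([(334,217),(469,217),(463,498),(339,498)],100.7))
print('small holes',T([(364.5,368),(437.5,368)],100.7))
print('pins top D=90.7',T([(401,262),(400.5,469)],90.7),'base',T([(401,256),(400.5,466)],100.7))
from geo import *
o=json.load(open('pics/platev.json')); d=np.array(o['tcp_pos'])-foot; print('platev u,n,x',d@u,d@n,d@ex)
D=d@n-11
print('plate corners',D,T([(291,212),(496,211),(487,500),(302,500)],D),'holes',T([(392,251),(392,468)],D))
E
python3 tf.py
```

```text
carr corners [[-16.6, -49.6], [24.9, -49.6], [26.1, 47.8], [-17.1, 47.7]]
small holes [[-7.7, -0.3], [16.2, -0.3]]
pins top D=90.7 [[3.9, -37.5], [4.1, 31.5]] base [[4.0, -37.4], [4.3, 35.3]]
platev u,n,x 49.86921578320377 111.52066684726384 0.18614571409040792
plate corners 100.52066684726384 [[-29.8, -51.2], [33.2, -51.5], [34.5, 48.5], [-30.0, 48.4]] holes [[1.2, -39.0], [1.3, 36.0]]
```

```bash
python3 - <<'E'
from geo import *
import json
r3=rpy(ex,np.cross(-n,ex),-n)
def st(m):
    o=get_obs(); f=np.array(o['wrist_force']); d=np.array(o['tcp_pos'])-foot
    print(m,round(o['t'],1),'u',round(d@u,1),'n',round(d@n,1),'x',round(d@ex,1),'F ex,u,n',[round(f@v,1) for v in(ex,u,n)],'M',np.round(o['moment'],2),'w',round(o['grip_width'],1)); return f
P=lambda k:(foot+48.9*u+k*n+1.5*ex).tolist()
move_l(P(40),r3,150); move_l(P(5),r3,100); st(5); move_l(P(-16),r3,60); st('deep')
grip(55,50); st('gripped'); wait(.2)
move_l(P(25),r3,80); wait(.3); f=st('up')
o,_=snap('wrist','pics/held.png'); json.dump({k:np.array(o[k]).tolist() for k in('tcp_pos','ee_rot')},open('pics/held.json','w'))
a=cv2.imread('pics/held.png')[:,120:520].astype(float); a=np.clip(a/np.percentile(a,99),0,1)**.7*255
cv2.imwrite('pics/heldz.png',cv2.resize(a.astype(np.uint8),None,fx=1.5,fy=1.5,interpolation=cv2.INTER_CUBIC))
E
```

```text
5 26.6 u 48.9 n 4.6 x 1.3 F ex,u,n [np.float64(0.7), np.float64(-1.1), np.float64(-0.6)] M [ 0.31 -0.01  0.04] w 85.0
deep 27.1 u 48.9 n -16.5 x 1.2 F ex,u,n [np.float64(-0.0), np.float64(0.0), np.float64(-0.2)] M [ 0.32 -0.08  0.01] w 85.0
gripped 27.4 u 48.9 n -15.4 x 1.9 F ex,u,n [np.float64(0.1), np.float64(0.6), np.float64(2.5)] M [ 0.33 -0.03 -0.05] w 63.0
up 28.6 u 48.9 n 24.5 x 1.2 F ex,u,n [np.float64(-0.6), np.float64(-2.2), np.float64(-1.3)] M [ 0.55 -0.06 -0.03] w 63.0
```

View pics/heldz.png

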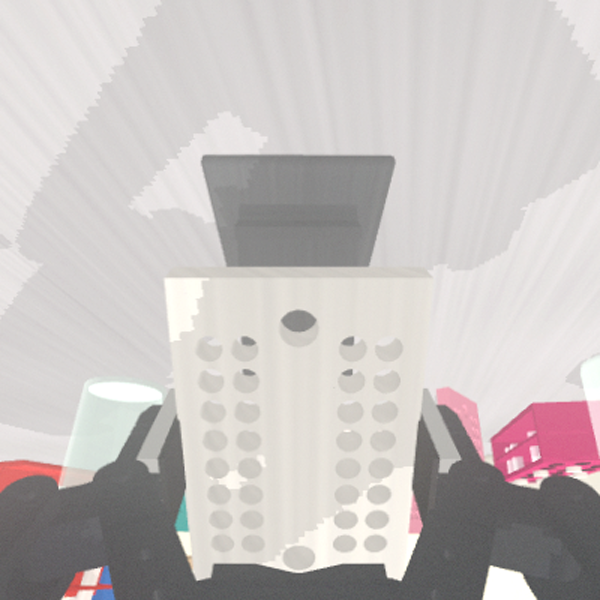

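```bash
python3 - <<'E' | tail -6
from tf import *
for D in(-32,-29,-27,-25,-22,-19):
    q=unproj(C,z((120,0),1.5,[(299,328),(299,557),(165,279),(433,279)]),D); print(D,'spacing',round(np.linalg.norm(q[1]-q[0]),1),'centre',q[:2].mean(0)[:2].round(1),'edge',q[2:,:2].round(1).tolist())
E
```

```text
-32 spacing 69.7 centre [ 0.2 -4.9] edge [[-30.0, -51.6], [30.3, -51.6]]
-29 spacing 71.6 centre [ 0.2 -2.7] edge [[-30.8, -50.7], [31.2, -50.7]]
-27 spacing 72.9 centre [ 0.2 -1.2] edge [[-31.3, -50.1], [31.7, -50.1]]
-25 spacing 74.1 centre [0.2 0.2] edge [[-31.9, -49.5], [32.3, -49.5]]
-22 spacing 76.0 centre [0.2 2.4] edge [[-32.7, -48.6], [33.1, -48.5]]
-19 spacing 78.0 centre [0.2 4.6] edge [[-33.5, -47.7], [34.0, -47.6]]
```

```bash
python3 - <<'E'
from geo import *
r3=rpy(ex,np.cross(-n,ex),-n)
b=np.radians(MY);x=np.array([np.cos(b),np.sin(b),0]);y=np.cross(-ez,x); r=rpy(x,y,-ez)
c=np.array([552.4,269.1,0])+4.1*x-.3*y; print(c)
def st(m):
    o=get_obs(); f=np.array(o['wrist_force']);d=np.array(o['tcp_pos'])-c
    print(m,round(o['t'],1),'dxy',round(d@x,1),round(d@y,1),'z',round(d[2],1),'F x,y,z',[round(f@v,1) for v in(x,y,ez)],'M',np.round(o['moment'],2),'w',round(o['grip_width'],1)); return f,d
move_l((foot+48.9*u+140*n+1.5*ex).tolist(),r3,200)
P=lambda z:(c+z*ez).tolist()
goto(P(200),r); move_l(P(110),r,120); wait(.3); f0,_=st('above')
for h in np.arange(102,81,-1.5):
    move_l(P(h),r,40); f,d=st(h)
    if (f-f0)[2]>8: break
E
```

```text
[556.33788175 270.28029122   0.        ]
above 31.3 dxy 0.6 -0.1 z 110.9 F x,y,z [np.float64(0.7), np.float64(-0.7), np.float64(-1.0)] M [-0.02  0.04 -0.02] w 62.6
102.0 31.6 dxy -0.6 0.1 z 101.2 F x,y,z [np.float64(-0.1), np.float64(-1.1), np.float64(-1.3)] M [-0.07  0.03 -0.03] w 63.0
100.5 31.9 dxy -0.0 0.0 z 100.4 F x,y,z [np.float64(0.1), np.float64(0.2), np.float64(-0.7)] M [-0.05 -0.03 -0.01] w 63.0
99.0 32.1 dxy -0.1 0.0 z 98.9 F x,y,z [np.float64(1.0), np.float64(0.1), np.float64(-2.1)] M [-0.02 -0.01  0.  ] w 62.8
97.5 32.4 dxy -0.1 -0.0 z 97.3 F x,y,z [np.float64(-0.0), np.float64(-0.8), np.float64(-2.3)] M [-0.01 -0.    0.04] w 62.9
96.0 32.6 dxy -0.1 0.0 z 95.8 F x,y,z [np.float64(-0.1), np.float64(-0.1), np.float64(-1.0)] M [0.01 0.02 0.01] w 63.0
94.5 32.9 dxy -0.1 0.0 z 94.3 F x,y,z [np.float64(-0.1), np.float64(-0.6), np.float64(-1.5)] M [ 0.02  0.05 -0.01] w 62.8
93.0 33.1 dxy -0.2 0.0 z 92.8 F x,y,z [np.float64(0.0), np.float64(-0.8), np.float64(-1.3)] M [ 0.04  0.02 -0.05] w 63.2
91.5 33.4 dxy -0.1 0.0 z 91.3 F x,y,z [np.float64(-0.0), np.float64(-0.5), np.float64(-2.1)] M [ 0.01  0.04 -0.01] w 62.9
90.0 33.6 dxy -0.1 0.0 z 89.8 F x,y,z [np.float64(0.1), np.float64(0.2), np.float64(-1.7)] M [-0.01 -0.02  0.05] w 63.1
88.5 33.9 dxy -0.1 0.0 z 88.3 F x,y,z [np.float64(-0.1), np.float64(-1.0), np.float64(-3.0)] M [-0.04 -0.03  0.01] w 63.0
87.0 34.1 dxy -0.1 0.0 z 86.8 F x,y,z [np.float64(0.6), np.float64(0.1), np.float64(-2.4)] M [ 0.    0.01 -0.05] w 63.1
85.5 34.4 dxy -0.1 0.0 z 85.3 F x,y,z [np.float64(-0.1), np.float64(-0.2), np.float64(-1.9)] M [ 0.02  0.02 -0.04] w 62.7
84.0 34.6 dxy -0.1 -0.0 z 83.8 F x,y,z [np.float64(-0.9), np.float64(0.1), np.float64(-1.2)] M [-0.02 -0.03  0.02] w 62.9
82.5 34.9 dxy 0.2 -0.0 z 83.4 F x,y,z [np.float64(-1.9), np.float64(-0.1), np.float64(3.6)] M [-0.18  0.39  0.01] w 63.1
```

```bash
python3 - <<'E'
from geo import *
import json
grip(85); wait(.3)
o=get_obs(); p=np.array(o['tcp_pos']); print(o['t'],p,o['grip_width'])
move_l([p[0],p[1],130],None,80); move_l([552,269,200],None,150); wait(.4)
o,_=snap('wrist','pics/final.png'); json.dump({k:np.array(o[k]).tolist() for k in('tcp_pos','ee_rot')},open('pics/final.json','w')); print(np.round(o['tcp_pos'],1),o['t'])
f=cv2.imread('pics/final.png')
a=f[40:300,150:490].astype(float); a=np.clip(a/np.percentile(a,99),0,1)**.8*255
cv2.imwrite('pics/finalz.png',cv2.resize(a.astype(np.uint8),None,fx=2.3,fy=2.3,interpolation=cv2.INTER_CUBIC))
E
```

```text
35.5167 [556.30560689 270.26871117  82.4091909 ] 85.24637321015071
[551.7 268.9 199.2] 37.275
```

View pics/finalz.png

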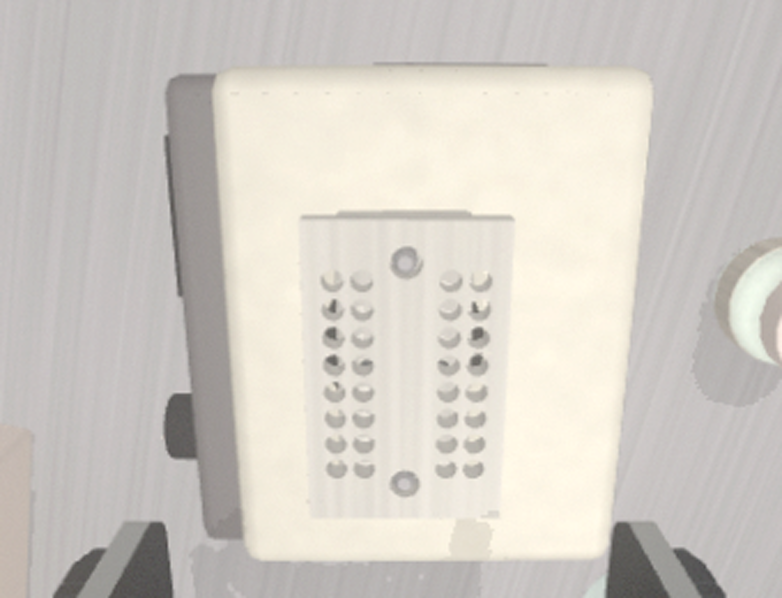

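```bash
python3 - <<'E' | tail -3
from tf import *
for D in(89.2,79.2):
    q=unproj(C,z((150,40),2.3,[(406,262),(405,484),(302,217),(514,217),(310,517),(499,517)]),D)[:,:2]; print(D,'holes',np.linalg.norm(q[1]-q[0]).round(1),'w',np.linalg.norm(q[3]-q[2]).round(1),'L',np.linalg.norm(q[4]-q[2]).round(1))
sign_off()
print('signed off',get_obs()['t'])
E
```

```text
79.2 holes 71.0 w 59.6 L 95.7
the job is handed in; nothing more can be done
the job is handed in; nothing more can be done
```

The matching plate is on the front mixer, with both pins showing concentric in its holes, and I handed the job in at about 37 s of the 72 s.

- **Choosing the plate:** the mixer's pins measured about 72–73 mm apart, so it takes the 74 mm plate. A tilted wrist view of the rack showed this was the plate on the rack's +y side. No trial fitting was needed, and the 60 mm plate was never touched and stays in the rack.
- **Moving it:** I lifted it by its top edge, leaned it on the rest until the lip pushed back, and gripped it again by its sides. I then lowered it over the pins, using camera views taken in the same tool frame.
- **Final checks:**
  - The plate met no resistance down to tool height 83.4 mm, against 83.6 mm expected for fully home; if it had rested on the pins, contact would have come about 10 mm higher.
  - In the last picture the hole spacing came out as 71.0 mm if the plate sat 10 mm too high. Scaling that by camera distance gives about 74 mm at the seated height. The direct seated-height figure was computed but cut from my printout, so I did not read it.
- **What disagreed:** the first rough fit of the mixer (from carriage edges and pins) was off by about 4 mm, so I measured it again from closer before placing.
- **Not checked:** I did not look at the bystanders again at the end. All forces I read stayed under about 10 N, with no sign of an unexpected contact.

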